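# Set the valves of a vacuum filtration manifold for the one loaded station

### The job

Only one station of the three-place filtration manifold is loaded: the one carrying the tall filter funnel; the other two are idle under flat dust lids. Push the valve levers with a fingertip: first turn the levers of both idle stations fully shut (crosswise, lying along the bar, against the stop) so that no vacuum is lost there, then turn the loaded station's lever fully open (pointing straight out to the front, against the stop). Push the levers gently without gripping them, and leave the funnel, the lids and everything else standing where they are.

Things in the scene. Friction and masses are not known exactly. Their poses are not given: they have to be found in the camera images.
- manifold: filtration manifold, fixed. Origin on the worktop under its middle station; x to its back (yaw up to 0.2 rad), y along it to its left, z up. White base plate 170 x 395 mm, front edge at x -90 mm. A square bar (top at z 70) carries three lever valves 120 mm apart at x -45; a port stands behind each at x 32. Pump at the right end: y -207 to -317, x -80 to 70, 105 high (mm)
- lever_left (a joint): lever of the left station's valve, on a vertical axis. 0 = fully open, pointing to the manifold's front (-x), in line with its port; 1.571 = fully shut, along the bar, pointing to the manifold's left (+y); at q it points along (-cos q, sin q) in the manifold's x, y. Hard stops at both ends; starts part-way (0.3 to 1.25); friction 0.13 N m holds it where it is left (push of about 2.5 N)
- lever_middle (a joint): lever of the middle station's valve, on a vertical axis. 0 = fully open, pointing to the manifold's front (-x), in line with its port; 1.571 = fully shut, along the bar, pointing to the manifold's left (+y); at q it points along (-cos q, sin q) in the manifold's x, y. Hard stops at both ends; starts part-way (0.3 to 1.25); friction 0.13 N m holds it where it is left (push of about 2.5 N)
- lever_right (a joint): lever of the right station's valve, on a vertical axis. 0 = fully open, pointing to the manifold's front (-x), in line with its port; 1.571 = fully shut, along the bar, pointing to the manifold's left (+y); at q it points along (-cos q, sin q) in the manifold's x, y. Hard stops at both ends; starts part-way (0.3 to 1.25); friction 0.13 N m holds it where it is left (push of about 2.5 N)
- valve_left (a point): point on the left lever's axis, 99 mm over the worktop, at mid height of the lever. Hub radius 13 mm; black sleeve 14 mm wide, 31 to 84 mm from the axis, 91 to 107 mm over the worktop, free below down to the bar (70 mm); only within 20 mm of the axis do the valve body and two small stop pins stand higher than the bar (to 97 mm)
- valve_middle (a point): point on the middle lever's axis, 99 mm over the worktop, at mid height of the lever. Hub radius 13 mm; black sleeve 14 mm wide, 31 to 84 mm from the axis, 91 to 107 mm over the worktop, free below down to the bar (70 mm); only within 20 mm of the axis do the valve body and two small stop pins stand higher than the bar (to 97 mm)
- valve_right (a point): point on the right lever's axis, 99 mm over the worktop, at mid height of the lever. Hub radius 13 mm; black sleeve 14 mm wide, 31 to 84 mm from the axis, 91 to 107 mm over the worktop, free below down to the bar (70 mm); only within 20 mm of the axis do the valve body and two small stop pins stand higher than the bar (to 97 mm)
- port_left (a point): centre of the top of the left station's filter support (steel disc, radius 26 mm), 90 mm over the worktop, 77 mm behind the axis of its valve
- port_middle (a point): centre of the top of the middle station's filter support (steel disc, radius 26 mm), 90 mm over the worktop, 77 mm behind the axis of its valve
- port_right (a point): centre of the top of the right station's filter support (steel disc, radius 26 mm), 90 mm over the worktop, 77 mm behind the axis of its valve
- funnel: steel filter funnel, an open cup 66 mm across at the rim, 64 mm tall, standing loose over the filter support of one station (which one varies); its top is 148 mm over the worktop. Origin at the centre of its underside, 6 mm below the top of the support. This station is the loaded one
- dust_lid_1: flat steel dust lid with a small knob, 63 mm across, 23 mm tall with the knob, loose on the filter support of one of the two idle stations; its top is 107 mm over the worktop. Origin at the centre of its underside
- dust_lid_2: flat steel dust lid with a small knob, 63 mm across, 23 mm tall with the knob, loose on the filter support of one of the two idle stations; its top is 107 mm over the worktop. Origin at the centre of its underside
- tweezers: steel tweezers lying flat in front of the manifold, 124 x 22 x 9 mm; loose, not part of the work
- small_bottle: white sample bottle with cap, 32 mm across, 60 mm tall, standing close in front of the manifold's left end; loose, not part of the work
- vial: brown glass vial with black cap, 22 mm across, 44 mm tall, standing close in front of the manifold near its right station; loose, not part of the work
- filter_box: round box of filter discs, clear lid, 56 mm across, 29 mm tall, on the worktop in front of the pump; loose, not part of the work
- beaker: empty clear beaker, 55 mm across, 68 mm tall, at the right edge of the worktop; loose, not part of the work
- bottle_a: white sample bottle, 38 mm across, 75 mm tall, left of the manifold; loose, not part of the work
- bottle_b: white sample bottle, 38 mm across, 75 mm tall, left of the manifold behind the other; loose, not part of the work
Not all that is in view belongs to the job. What is shaped like the funnel but yellow is not meant.

How it is judged:
By the outcome, as a careful person would: the job done as asked, in the order asked, and still so for the second after the job is handed in, with the robot touching nothing.
It also fails if it takes over 58 s, if anything falls off the work surface, if the arm or the gripper's body presses on something with over 40 N, if the wrist force passes 120 N, or if a joint passes its speed limit or range.

### The arm

A 7-joint arm with a two-finger parallel gripper is mounted at the origin on a cart in front of the work surface, level with it; the furniture and walls round the work are solid. World frame = base frame: x ahead of the robot, y to its left, z up, the work surface at z = 0. Lengths are in m, angles in degrees, forces in N, time in s.
With the tool pointing down it reaches from about 0.35 to 0.9 m from the base axis. Payload 8.1 kg.
Tool frame: the origin (TCP) lies between the finger pads; the fingertips stand 22 mm ahead of it and the grasp point (between the pads) lies 3 mm ahead of it (tcp_to_tips is the z of the fingertips in the tool frame, in m); z points along the fingers, y is the line along which they close (so a half turn about z gives the same grasp; the last joint's range is limited). The gripper opens to 85 mm and grips with 20 to 120 N. Pads are 22 mm wide; open, the fingers measure 114 mm over their backs; the gripper's body (76 mm by 85 mm) begins 54 mm behind the grasp point. The pads swing forward as they close: fully open they stand 13 mm farther back than shut.
Start: joints at [62.074, 24.895, 1.432, 90.138, -0.665, 64.973, -4.303], TCP at [0.235, -0.579, 0.217] pointing down, gripper open.
Joint ranges: [-149.89, 149.89], [-25.12, 119.58], [-72.63, 75.52], [4.76, 147.25], [-75.54, 255.54], [6.69, 114.76], [-157.13, 157.13]. Speed limits (degrees/s): [127.2, 127.2, 172.46, 172.46, 180, 180, 180].

### API

Orientations are given as [roll, pitch, yaw] about the fixed x, y, z axes, in that order (R = Rz(yaw) Ry(pitch) Rx(roll)).
In Python, from workcell import * gives the robot as it stands.
- The arm moves only by the tool apply_moves, never from a script. Its argument "motion" is a list of rows, each an object of numbers: "dx", "dy", "dz": the shift along the tool's x, y, z in m; "wx", "wy", "wz": the turn, a rotation vector about the tool's x, y, z in degrees; "jaw": the opening, from 0 (shut) to 1 (fully open). In form: [{"dx": .., "dy": .., "dz": .., "wx": .., "wy": .., "wz": .., "jaw": ..}, ...]. A call has exactly 10 rows; each row shifts and turns the commanded pose from where the row before left it, along the tool's axes as they then stand; what a row does not reach is not made up. A row lasts 1/10 s, in which the tool goes at most 50 mm and 8.59 degrees, less where a joint would pass 70% of its speed; a pose out of reach is approached as far as the arm can. A call with a gripper value outside its range is refused whole. The fingers move at their own pace and stop on an object; "grip_force" is the grip in N (left out, the last holds). Time passes only in rows, so rows that do not move let the fingers close, or fill a call up. It gives the time, the measured TCP pose, the force, the opening and the grip force at its end, in the units of the state.
- get_state(): the state, without advancing time (a new reading comes with each control period).
- read_camera(name): name is "scene" or "top"; returns a dict with "img" (400x640x3 uint8, red, green, blue), "fovy" (degrees; the focal length in pixels is half the picture's height over the tangent of half this angle, whatever the lens; pixels are square), "cx", "cy" (the principal point, pixels), "distortion" ([k1, k2, p1, p2, k3] as OpenCV has them; the pictures are not rectified), "eye" and "orientation" of the camera in the world. Camera axes: x right, y down, z forward; pixel columns grow to the right and rows downward; lengths in m; the calibration is good to about 2 mm. A picture is of the moment at which its call begins. There is no depth.
- finish_job(): hands the job in; it is judged then, once.
The state is a dict: "t": time; "joint_positions": joint angles; "joint_vel": joint speeds; "tau": joint torques, N m; "position": TCP position; "orientation": TCP orientation; "contact_force": force on the tool from outside, world axes, zero at the start; "ft_torque": the same for the moment, N m; "width": finger opening in m; "gripper_force": force on a finger pad.
Only numpy, scipy, OpenCV 4.12 (cv2) and the standard library are available. Lean on these libraries where they do the work, as an engineer would, in place of code of your own. Each camera call takes 0.05 s, during which the arm holds its last target. There are 200 camera calls.

## Working session

There is one attempt and no reset: what is moved stays moved. The work goes in short steps, Python scripts to look and compute and a tool call to move; the robot and the scene stay as the last step left them, time stands still between calls to the robot, and variables do not carry over. Pictures are saved under pics/ and viewed, at most 10 in all, crops included, and the job is handed in when it is done.

Besides the shell and the picture viewer there is one more tool, called after "Emit:" by a JSON object that holds its "fn" and its "kwargs". apply_moves: Moves the arm, as the interface text tells. Its arguments: {"type":"object","properties":{"motion":{"type":"array","items":{"type":"object","properties":{"dx":{"type":"number"},"dy":{"type":"number"},"dz":{"type":"number"},"wx":{"type":"number"},"wy":{"type":"number"},"wz":{"type":"number"},"jaw":{"type":"number"}}}},"grip_force":{"type":"number"}},"required":["motion"]}

```bash
mkdir -p pics
cat > h.py <<'E'
from workcell import *
import numpy as np, cv2
from scipy.spatial.transform import Rotation as R
def cam(n):
    c=read_camera(n); h=c["img"].shape[0]; f=h/2/np.tan(np.radians(c["fovy"]/2))
    c["K"]=np.array([[f,0,c["cx"]],[0,f,c["cy"]],[0,0,1.]]); c["D"]=np.array(c["distortion"],float)
    o=np.array(c["orientation"]); c["R"]=o if o.shape==(3,3) else R.from_euler("xyz",o,degrees=True).as_matrix()
    return c
def ray(c,uv,z):
    p=cv2.undistortPoints(np.array(uv,float).reshape(-1,1,2),c["K"],c["D"]).reshape(-1,2)
    d=np.c_[p,np.ones(len(p))]@c["R"].T; e=np.array(c["eye"])
    return e+d*((z-e[2])/d[:,2])[:,None]
def proj(c,P):
    Rt=c["R"].T; t=-Rt@np.array(c["eye"])
    return cv2.projectPoints(np.array(P,float).reshape(-1,1,3),cv2.Rodrigues(Rt)[0],t,c["K"],c["D"])[0].reshape(-1,2)
E
python3 - <<'E'
from h import *
for n in("scene","top"):
    c=cam(n); cv2.imwrite(f"pics/{n}0.png",c["img"][:,:,::-1]); print(n,c["eye"],c["orientation"],c["fovy"])
s=get_state(); print(s["t"],s["position"],s["orientation"],s["width"],s["contact_force"])
E
```

```text
scene [-0.18225951  0.91777321  0.95149082] [-125.67089732    0.67047836 -142.93561313] 43.601619901243744
top [ 0.31209303 -0.01096698  1.31418805] [-1.70157063e+02 -6.23197974e-02 -8.87840102e+01] 47.84059222966887
0.1 [ 0.23439608 -0.57888342  0.21591339] [-1.79919708e+02  6.46754736e-03  2.20429200e+01] 0.08548176249619041 [ 0.93196653 -0.64081835  0.13851221]
```

View pics/top0.png

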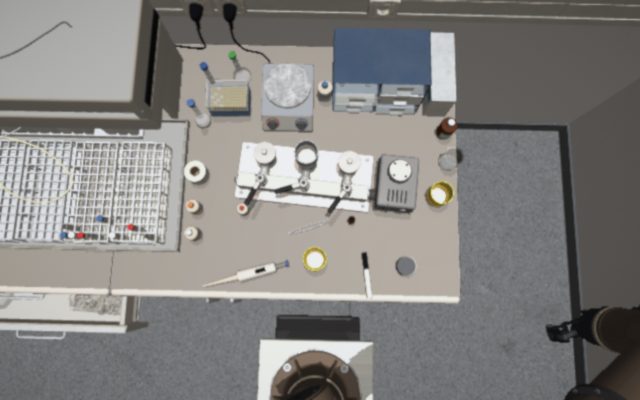

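View pics/scene0.png

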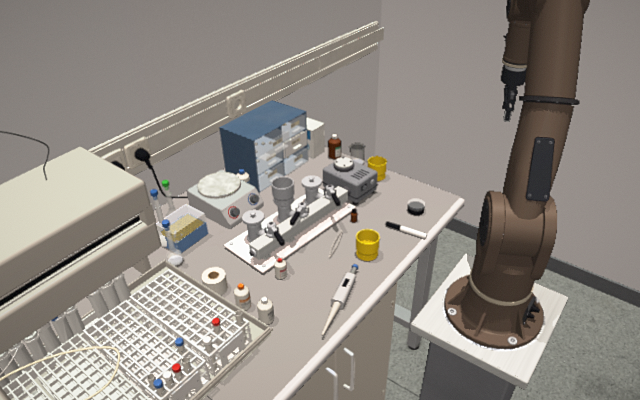

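The top view shows the funnel on the middle station (306,153), with lids at (264,153) on the left and (349,162) on the right. Possible mistakes for the funnel are the yellow cups at (315,260) and (441,194) and the white ring at (195,172). The lever tips are at about (248,203), (277,190) and (328,213). I'll check this in a close crop.

Run:
```python
from h import *
c=cam("top"); i=c["img"][130:235,225:385]
cv2.imwrite("pics/crop1.png",cv2.resize(i,None,fx=5,fy=5,interpolation=cv2.INTER_CUBIC)[:,:,::-1])
```

```text
(no output)
```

View pics/crop1.png

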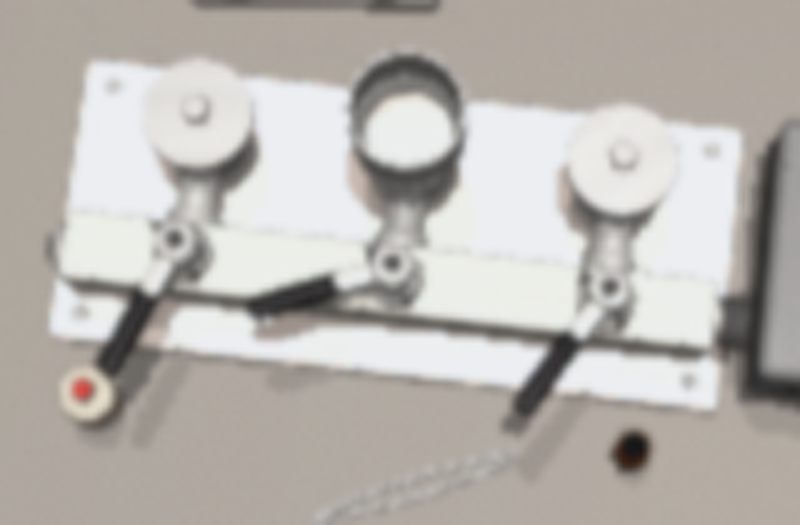

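The crop confirms it: the steel funnel is on the middle station and the lids are on the left and right. Hubs are at crop pixels (175,240), (392,263) and (610,288), and lever tips at about (103,372), (250,310) and (515,420). Next I'll cast rays.

Run:
```python
from h import *
c=cam("top")
px=lambda a:(np.array(a,float)+.5)/5-.5+[225,130]
H=ray(c,px([[175,240],[392,263],[610,288]]),.110)[:,:2]
# sleeve mid-line points (mid, tip)
M=ray(c,px([[127,330],[293,295],[550,365]]),.105)[:,:2]
d=H[0]-H[2]; yaw=np.arctan2(-d[0],d[1]); print("hubs",H.round(4),"pitch",np.linalg.norm(d)/2,"yaw",np.degrees(yaw))
Rz=np.array([[np.cos(yaw),-np.sin(yaw)],[np.sin(yaw),np.cos(yaw)]])
for h,m in zip(H,M):
    v=Rz.T@(m-h); print("q",np.degrees(np.arctan2(v[1],-v[0])),np.linalg.norm(v))
o=H.mean(0)+Rz@[.045,0]; print("origin",o, "front dir",Rz@[-1,0],"left",Rz@[0,1])
L=ray(c,px([[197,108],[407,85],[623,157]]),.107)[:,:2]; print("lid knobs (man)",((L-o)@Rz).round(4))
print("bottle",(ray(c,px([[83,390]]),.06)[:,:2]-o)@Rz,"vial",(ray(c,px([[632,450]]),.044)[:,:2]-o)@Rz)
s=get_state();print(s["position"],s["orientation"],s["t"])
```

```text
hubs [[ 0.5884  0.1637]
 [ 0.5781  0.0445]
 [ 0.5667 -0.0748]] pitch 0.11971858726358167 yaw -5.209251260400757
q 21.17282965499407 0.05553074986828095
q 66.35138948456196 0.05682371174998113
q 31.705579242096416 0.053107584385072695
origin [0.62251352 0.04037748] front dir [-0.99586975  0.09079338] left [0.09079338 0.99586975]
lid knobs (man) [[ 0.0312  0.1182]
 [ 0.0574  0.004 ]
 [ 0.0298 -0.1194]]
bottle [[-0.12612235  0.16776645]] vial [[-0.12308624 -0.14403686]]
[ 0.23443205 -0.57905117  0.2161218 ] [-1.79946598e+02  5.97344845e-03  2.20398949e+01] 0.2
```

Emit:
{"fn": "apply_moves", "kwargs": {"motion": [{"wz": 6.8, "jaw": 0}, {"wz": 6.8, "jaw": 0}, {"wz": 6.8, "jaw": 0}, {"wz": 6.8, "jaw": 0}, {"dx": 0.015, "dy": -0.045, "jaw": 0}, {"dx": 0.015, "dy": -0.045, "jaw": 0}, {"dx": 0.015, "dy": -0.045, "jaw": 0}, {"dx": 0.015, "dy": -0.045, "jaw": 0}, {"dx": 0.015, "dy": -0.045, "jaw": 0}, {"dx": 0.015, "dy": -0.045, "jaw": 0}], "grip_force": 20}}

```text
schema error: expected keys dx, dy, dz, wx, wy, wz, jaw
```

```bash
cat > st.py <<'E'
from h import *
s=get_state(); y=np.radians(-5.21); c,n=np.cos(y),np.sin(y); v=np.array(s["position"])[:2]-[.6225,.0404]
print("t",s["t"],"man mm",(1000*(c*v[0]+n*v[1])).round(1),(1000*(-n*v[0]+c*v[1])).round(1),"z",np.round(1000*s["position"][2],1),"rpy",np.round(s["orientation"],2),"w",round(s["width"],4),"F",np.round(s["contact_force"],1))
E
python3 st.py; python3 -c "
import workcell;print([k for k in dir(workcell) if 'tip' in k.lower()], getattr(workcell,'tcp_to_tips',None))"
```

```text
t 0.2 man mm -330.2 -652.1 z 216.1 rpy [-1.7995e+02  1.0000e-02  2.2040e+01] w 0.0854 F [ 0.2 -0.1  0.3]
['tcp_to_tips'] 0.022
```

All keys are needed in each row.

Emit:
{"fn": "apply_moves", "kwargs": {"motion": [{"dx": 0, "dy": 0, "dz": 0, "wx": 0, "wy": 0, "wz": 6.8, "jaw": 0}, {"dx": 0, "dy": 0, "dz": 0, "wx": 0, "wy": 0, "wz": 6.8, "jaw": 0}, {"dx": 0, "dy": 0, "dz": 0, "wx": 0, "wy": 0, "wz": 6.8, "jaw": 0}, {"dx": 0, "dy": 0, "dz": 0, "wx": 0, "wy": 0, "wz": 6.8, "jaw": 0}, {"dx": 0.015, "dy": -0.045, "dz": 0, "wx": 0, "wy": 0, "wz": 0, "jaw": 0}, {"dx": 0.015, "dy": -0.045, "dz": 0, "wx": 0, "wy": 0, "wz": 0, "jaw": 0}, {"dx": 0.015, "dy": -0.045, "dz": 0, "wx": 0, "wy": 0, "wz": 0, "jaw": 0}, {"dx": 0.015, "dy": -0.045, "dz": 0, "wx": 0, "wy": 0, "wz": 0, "jaw": 0}, {"dx": 0.015, "dy": -0.045, "dz": 0, "wx": 0, "wy": 0, "wz": 0, "jaw": 0}, {"dx": 0.015, "dy": -0.045, "dz": 0, "wx": 0, "wy": 0, "wz": 0, "jaw": 0}], "grip_force": 20}}

```text
t: 1.2
position: [0.3489, -0.3166, 0.2167]
orientation: [180.0, -0.0, -5.2]
contact_force: [1.5, 0.7, -0.8]
width: -0.0002
gripper_force: 0.0
```

```bash
python3 st.py
```

```text
t 1.2 man mm -240.1 -380.4 z 216.7 rpy [ 1.7999e+02 -1.0000e-02 -5.1600e+00] w -0.0002 F [ 1.5  0.7 -0.8]
```

Emit:
{"fn": "apply_moves", "kwargs": {"motion": [{"dx": 0.021, "dy": -0.044, "dz": 0, "wx": 0, "wy": 0, "wz": 0, "jaw": 0}, {"dx": 0.021, "dy": -0.044, "dz": 0, "wx": 0, "wy": 0, "wz": 0, "jaw": 0}, {"dx": 0.021, "dy": -0.044, "dz": 0, "wx": 0, "wy": 0, "wz": 0, "jaw": 0}, {"dx": 0.021, "dy": -0.044, "dz": 0, "wx": 0, "wy": 0, "wz": 0, "jaw": 0}, {"dx": 0.021, "dy": -0.044, "dz": 0, "wx": 0, "wy": 0, "wz": 0, "jaw": 0}, {"dx": 0.021, "dy": -0.044, "dz": 0, "wx": 0, "wy": 0, "wz": 0, "jaw": 0}, {"dx": 0, "dy": 0, "dz": 0.026, "wx": 0, "wy": 0, "wz": 0, "jaw": 0}, {"dx": 0, "dy": 0, "dz": 0.026, "wx": 0, "wy": 0, "wz": 0, "jaw": 0}, {"dx": 0, "dy": 0, "dz": 0.026, "wx": 0, "wy": 0, "wz": 0, "jaw": 0}, {"dx": 0, "dy": 0, "dz": 0.025, "wx": 0, "wy": 0, "wz": 0, "jaw": 0}]}}

```text
t: 2.2
position: [0.4975, -0.0668, 0.1125]
orientation: [180.0, 0.0, -5.1]
contact_force: [-0.1, -0.0, 0.7]
width: -0.0
gripper_force: 0.0
```

```bash
python3 - <<'E'
from h import *
c=cam("scene"); i=c["img"][150:270,220:380]
cv2.imwrite("pics/crop2.png",cv2.resize(i,None,fx=5,fy=5,interpolation=cv2.INTER_CUBIC)[:,:,::-1])
E
python3 st.py
```

```text
t 2.25 man mm -117.0 -118.3 z 109.0 rpy [179.99   0.31  -5.14] w -0.0003 F [-1.6 -0.6 -3.1]
```

View pics/crop2.png

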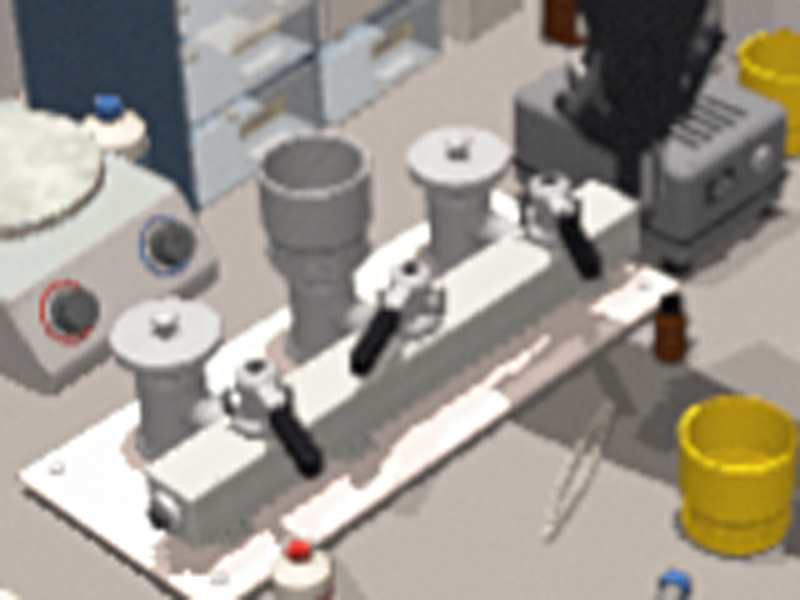

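```bash
python3 - <<'E'
from h import *
c=cam("scene")
s=get_state(); p=np.array(s["position"]); print(s["t"],p)
f=lambda P:((proj(c,P)-[220,150])*5).round(0).tolist()
print("tip",f([p-[0,0,.022]]),"tcp",f([p]),"hubs",f([[.5884,.1637,.11],[.5781,.0445,.11],[.5667,-.0748,.11]]))
i=c["img"][150:270,220:380]
cv2.imwrite("pics/crop3.png",cv2.resize(i,None,fx=5,fy=5,interpolation=cv2.INTER_CUBIC)[:,:,::-1])
E
python3 st.py
```

```text
2.3 [ 0.49533646 -0.06680725  0.1108645 ]
tip [[637.0, 256.0]] tcp [[638.0, 226.0]] hubs [[254.0, 366.0], [407.0, 268.0], [548.0, 180.0]]
t 2.3 man mm -116.9 -118.3 z 110.9 rpy [179.99   0.33  -5.15] w -0.0001 F [-0.2 -0.7 -1. ]
```

View pics/crop3.png

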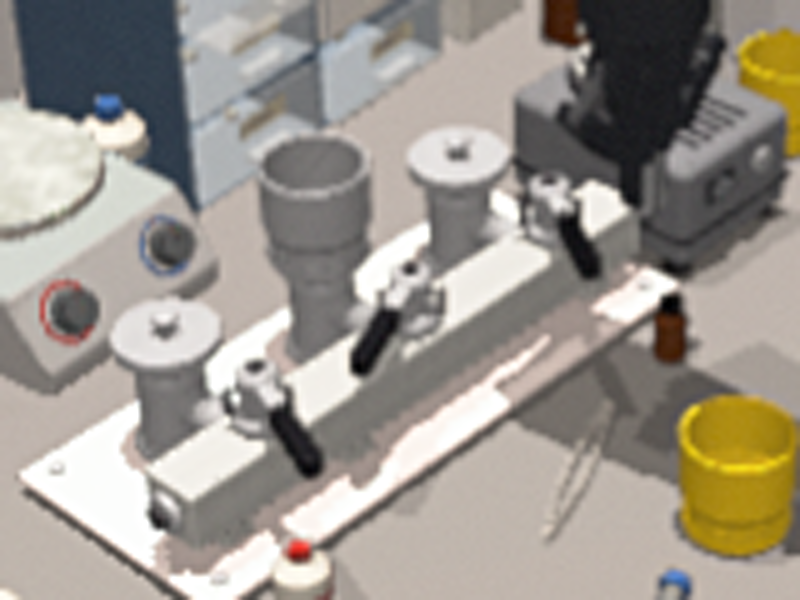

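Run:
```python
from h import *
a=cv2.imread("pics/scene0.png")[170:220,320:370]; c=cam("scene"); b=c["img"][170:220,320:370,::-1]; 
t=cam("top"); tt=t["img"][165:245,310:390,::-1]
z=lambda i,f:cv2.resize(i,None,fx=f,fy=f,interpolation=cv2.INTER_NEAREST)
cv2.imwrite("pics/c4.png",np.hstack([z(a,5),z(b,5),cv2.resize(z(tt,3),(250,250))]))
s=get_state(); p=np.array(s["position"])
print("tip in panels",(proj(c,[p-[0,0,.022]])-[320,170])*5,(proj(t,[p-[0,0,.022]])-[310,165])*250/80)
```

```text
tip in panels [[134.10774118 150.5555942 ]] [[103.31028956 150.49845775]]
```

View pics/c4.png

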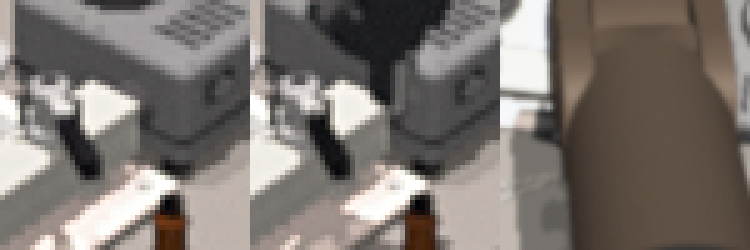

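```bash
python3 - <<'E'
from h import *
a=cv2.imread("pics/scene0.png")[:,:,::-1].astype(int); b=cam("scene")["img"].astype(int)
np.set_printoptions(linewidth=200)
d=np.abs(a-b).max(2)
print("cols",range(338,358))
for r in range(180,206): print(r,d[r,338:358], b[r,344:352].mean(1).astype(int))
E
python3 st.py
```

```text
cols range(338, 358)
180 [  3   5  15  31  55  70  87  98 118 128 131 113 102  80  57  27   5   4   1   2] [27 31 26 26 28 49 63 86]
181 [  3   3   2   3  18  41  58  68  85 100  78  58  82  80  54  26   4   3   1   3] [30 28 27 28 64 93 80 82]
182 [ 3  2  2  3  6 29 48 51 57 57 27 15 50 72 49 24  4  1  1  1] [ 30  29  28  37  81 112  92  78]
183 [ 3  1  1  5  6 32 53 53 49 46  4 23 16 47 30 14  4  2  3  4] [ 28  27  29  34  83 114  91  73]
184 [ 2  1  3  1  7 31 49 49 52 41  6 37  9 12  8 13  2  3  2  2] [ 30  32  25  38  84 114  91  73]
185 [ 1  3  0  1  7 32 52 55 55 41  6 35 12 11  3  5  2  2  3  1] [ 29  26  26  40  86 114  90  70]
186 [ 2  1  3  4  6 36 68 70 65 46  7 35 10 12  6  5  1  3  1  2] [ 22  26  25  39  85 114  90  68]
187 [ 1  2  2  4  1 30 66 76 73 58  2 35 13  6 14  1  1  1  0  2] [ 26  21  23  38  85 113  90  72]
188 [ 1  2  1  2  3  6 51 82 78 59  6 32 12  9 14  2  1  2  2  4] [ 81  24  18  34  83 114  92  73]
189 [  1   1   1   3   4   0  51 100  87  57   4  32  14  10   6   5   3   0   4   2] [177  99  52  47  86 113  90  69]
190 [ 2  1  1  1  2  2  7 36 69 80 
[... 702 characters left out ...]
4 115  75  76  78  81]
199 [8 0 1 2 3 2 1 2 3 2 1 1 1 1 1 1 3 2 1 2] [118 117 125 113  81  77  77  78]
200 [6 6 1 3 1 3 2 3 1 1 1 5 2 2 1 2 2 1 3 2] [117 117 113 101  84  83  81  77]
201 [18 10  3  1  1  1  3  2  2  2  4  2  4  3  4  2  2  1  3  2] [115 115  99  89  83  83  85  80]
202 [8 4 1 2 2 2 2 1 2 1 3 1 3 1 3 6 2 2 4 2] [130 138 130 104  99  97  84  73]
203 [2 1 3 2 3 2 1 2 3 3 3 1 2 2 2 5 3 2 2 3] [144 190 201 142 165 177 129  84]
204 [3 5 1 2 2 1 2 2 2 3 2 0 1 2 4 2 6 3 2 1] [145 172 186 193 240 248 242 194]
205 [1 3 1 2 1 3 3 2 2 2 2 1 1 1 2 3 1 3 0 1] [139 146 191 230 236 242 252 254]
t 2.45 man mm -113.9 -118.2 z 114.6 rpy [-1.80e+02 -6.00e-02 -5.16e+00] w -0.0001 F [0.6 0.3 0.1]
```

Run:
```python
from h import *
c=cam("scene"); s=get_state(); p=np.array(s["position"])
print("start tips expected",proj(c,[[.2344,-.579,.195],[.2344,-.579,.208],[.2344,-.579,.24]]).round(1))
print("now",proj(c,[p+[0,0,h] for h in(-.022,0,.015,.03)]).round(1))
o=np.array([.6225,.0404]);y=np.radians(-5.21);Rz=np.array([[np.cos(y),-np.sin(y)],[np.sin(y),np.cos(y)]])
for z in (.09,.1,.11,.12,.13): print(z,(1000*(ray(c,[[346,190.5]],z)[:,:2]-o)@Rz).round())
a=cv2.imread("pics/scene0.png"); t=cv2.resize(a[60:140,480:550],None,fx=5,fy=5,interpolation=cv2.INTER_NEAREST)
b=cam("scene")["img"][130:210,310:380,::-1]; t2=cv2.resize(b,None,fx=5,fy=5,interpolation=cv2.INTER_NEAREST)
cv2.imwrite("pics/c5.png",cv2.convertScaleAbs(np.hstack([t,t2]),alpha=1.5,beta=20))
```

```text
start tips expected [[502.4 128.6]
 [503.1 125.1]
 [504.9 116.2]]
now [[346.5 199.7]
 [346.6 193.6]
 [346.7 189.3]
 [346.8 185. ]]
0.09 [[ -79. -157.]]
0.1 [[ -88. -146.]]
0.11 [[ -97. -134.]]
0.12 [[-107. -123.]]
0.13 [[-116. -112.]]
```

View pics/c5.png

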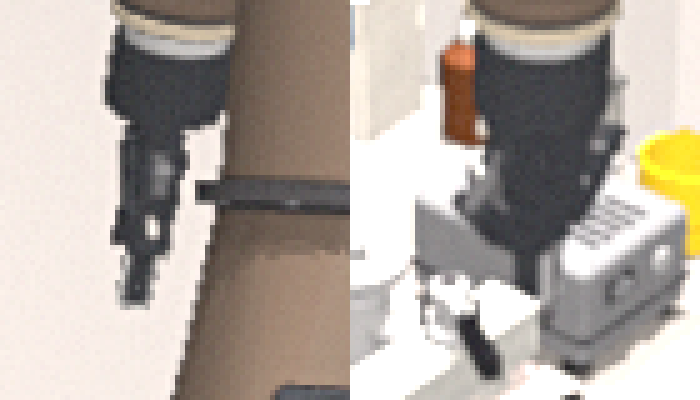

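Emit:
{"fn": "apply_moves", "kwargs": {"motion": [{"dx": 0, "dy": 0, "dz": 0, "wx": 0, "wy": 0, "wz": 0, "jaw": 0}, {"dx": 0, "dy": 0, "dz": 0, "wx": 0, "wy": 0, "wz": 0, "jaw": 0}, {"dx": 0, "dy": 0, "dz": 0, "wx": 0, "wy": 0, "wz": 0, "jaw": 0}, {"dx": 0, "dy": 0, "dz": 0, "wx": 0, "wy": 0, "wz": 0, "jaw": 0}, {"dx": 0, "dy": 0, "dz": 0, "wx": 0, "wy": 0, "wz": 0, "jaw": 0}, {"dx": 0, "dy": 0, "dz": 0, "wx": 0, "wy": 0, "wz": 0, "jaw": 0}, {"dx": 0, "dy": 0, "dz": 0, "wx": 0, "wy": 0, "wz": 0, "jaw": 0}, {"dx": 0, "dy": 0, "dz": 0, "wx": 0, "wy": 0, "wz": 0, "jaw": 0}, {"dx": 0, "dy": 0, "dz": 0, "wx": 0, "wy": 0, "wz": 0, "jaw": 0}, {"dx": 0, "dy": 0, "dz": 0, "wx": 0, "wy": 0, "wz": 0, "jaw": 0}]}}

```text
t: 3.55
position: [0.4977, -0.0669, 0.1136]
orientation: [180.0, 0.0, -5.2]
contact_force: [-0.8, -0.2, -0.6]
width: -0.0002
gripper_force: 0.0
```

```bash
python3 - <<'E'
from h import *
a=cv2.imread("pics/scene0.png")[:,:,::-1].astype(int); c=cam("scene"); b=c["img"].astype(int)
d=np.abs(a-b).max(2); p=np.array(get_state()["position"])
print("last changed row per col",[(x,185+np.flatnonzero(d[185:202,x]>20).max(initial=-1)) for x in range(338,356)])
print(proj(c,[p+[0,0,h] for h in(-.022,0)]).round(1))
E
python3 st.py
```

```text
last changed row per col [(338, np.int64(184)), (339, np.int64(184)), (340, np.int64(184)), (341, np.int64(184)), (342, np.int64(184)), (343, np.int64(187)), (344, np.int64(189)), (345, np.int64(190)), (346, np.int64(191)), (347, np.int64(191)), (348, np.int64(184)), (349, np.int64(190)), (350, np.int64(189)), (351, np.int64(184)), (352, np.int64(184)), (353, np.int64(184)), (354, np.int64(184)), (355, np.int64(184))]
[[346.8 200.2]
 [346.9 194.1]]
t 3.6 man mm -114.5 -118.2 z 113.6 rpy [180.     0.    -5.16] w 0.0001 F [-0.1 -0.6 -0.2]
```

Run:
```python
from h import *
t=cam("top"); c=cam("scene")
a=cv2.imread("pics/top0.png")[290:370,530:610]; b=cv2.imread("pics/scene0.png")[75:135,490:550]
A=cv2.resize(a,(400,400),interpolation=cv2.INTER_NEAREST);B=cv2.resize(b,(400,400),interpolation=cv2.INTER_NEAREST)
cv2.imwrite("pics/c6.png",cv2.convertScaleAbs(np.hstack([A,B]),alpha=1.6,beta=20))
p=np.array([.2344,-.579,.216]); y=np.radians(22.04); ty=np.array([np.sin(y),-np.cos(y),0])
for k in(-.0495,.0495):
    P=[p+k*ty+[0,0,-.022+.013]]
    print("finger",k,"top",(proj(t,P)-[530,290])*5,"scene",(proj(c,P)-[490,75])*400/60+[400,0])
```

```text
finger -0.0495 top [[ 44.702443   183.71339868]] scene [[489.85418546 381.78642046]]
finger 0.0495 top [[230.18870482 107.63615177]] scene [[484.16892104 291.94428815]]
```

View pics/c6.png

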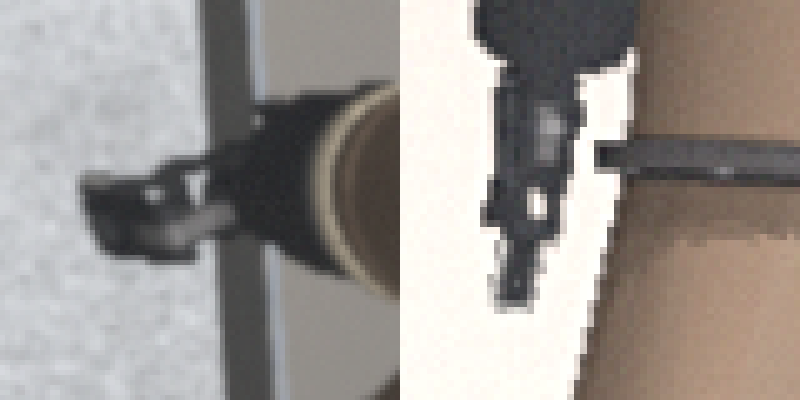

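Run:
```python
from h import *
t=cam("top"); c=cam("scene")
from scipy.optimize import least_squares
for u in([547.5,332],[549.4,333],[547.5,328]):
    r=least_squares(lambda P:np.r_[proj(t,[P])[0]-u,proj(c,[P])[0]-[507.2,120.3]],[.25,-.53,.2]); print(r.x.round(3),r.fun.round(1))
p=np.array([.2344,-.579,.216]); y=np.radians(22.04); print("exp near tip",p-.0495*np.array([np.sin(y),-np.cos(y),0])-[0,0,.009])
```

```text
[ 0.209 -0.53   0.253] [-0.2 -0.4  0.6 -0.1]
[ 0.208 -0.535  0.252] [-0.4 -0.9  1.3 -0.1]
[ 0.215 -0.534  0.249] [ 0.3  0.7 -1.1  0.1]
exp near tip [ 0.21582494 -0.53311736  0.207     ]
```

Triangulation shows the xy is right, but the fingertips sit about 45 mm higher than the stated tool length gives, at roughly TCP z + 0.023. I'll lower by 48 mm here, where it is clear in front of the bar.

Emit:
{"fn": "apply_moves", "kwargs": {"motion": [{"dx": 0, "dy": 0, "dz": 0.006, "wx": 0, "wy": 0, "wz": 0, "jaw": 0}, {"dx": 0, "dy": 0, "dz": 0.006, "wx": 0, "wy": 0, "wz": 0, "jaw": 0}, {"dx": 0, "dy": 0, "dz": 0.006, "wx": 0, "wy": 0, "wz": 0, "jaw": 0}, {"dx": 0, "dy": 0, "dz": 0.006, "wx": 0, "wy": 0, "wz": 0, "jaw": 0}, {"dx": 0, "dy": 0, "dz": 0.006, "wx": 0, "wy": 0, "wz": 0, "jaw": 0}, {"dx": 0, "dy": 0, "dz": 0.006, "wx": 0, "wy": 0, "wz": 0, "jaw": 0}, {"dx": 0, "dy": 0, "dz": 0.006, "wx": 0, "wy": 0, "wz": 0, "jaw": 0}, {"dx": 0, "dy": 0, "dz": 0.006, "wx": 0, "wy": 0, "wz": 0, "jaw": 0}, {"dx": 0, "dy": 0, "dz": 0, "wx": 0, "wy": 0, "wz": 0, "jaw": 0}, {"dx": 0, "dy": 0, "dz": 0, "wx": 0, "wy": 0, "wz": 0, "jaw": 0}]}}

```text
t: 4.8
position: [0.4977, -0.0669, 0.0655]
orientation: [180.0, 0.0, -5.2]
contact_force: [1.2, 0.5, -0.1]
width: 0.0001
gripper_force: 0.0
```

```bash
python3 - <<'E'
from h import *
a=cv2.imread("pics/scene0.png")[:,:,::-1].astype(int); c=cam("scene"); b=c["img"].astype(int)
d=np.abs(a-b).max(2); p=np.array(get_state()["position"])
print("last changed row per col",[(x,int(185+np.flatnonzero(d[185:212,x]>25).max(initial=-1))) for x in range(336,358)])
for z in(.02,.0,-.022): print(z,proj(c,[p+[-.01,.015,z]]).round(1))
cv2.imwrite("pics/c7.png",cv2.resize(c["img"][140:230,310:400,::-1],None,fx=6,fy=6,interpolation=cv2.INTER_CUBIC))
E
python3 st.py
```

```text
last changed row per col [(336, 192), (337, 211), (338, 211), (339, 211), (340, 194), (341, 194), (342, 195), (343, 202), (344, 202), (345, 204), (346, 204), (347, 204), (348, 205), (349, 204), (350, 203), (351, 191), (352, 192), (353, 191), (354, 188), (355, 187), (356, 187), (357, 187)]
0.02 [[346.6 205.4]]
0.0 [[346.5 210.9]]
-0.022 [[346.4 216.8]]
t 4.85 man mm -114.4 -118.2 z 65.7 rpy [ 1.80e+02 -1.00e-02 -5.16e+00] w -0.0 F [0.9 0.3 0.7]
```

View pics/c7.png

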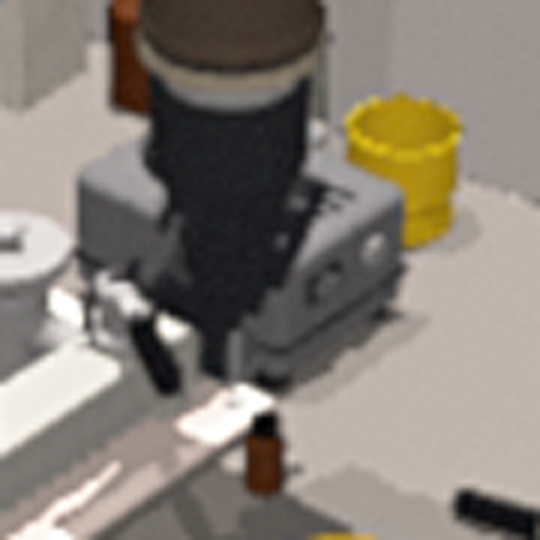

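Tip is at row 205 as predicted, about z 0.087 and next to the right lever. Now I'll push the right lever along its arc toward shut.

Emit:
{"fn": "apply_moves", "kwargs": {"motion": [{"dx": 0.005, "dy": -0.009, "dz": 0, "wx": 0, "wy": 0, "wz": 0, "jaw": 0}, {"dx": 0.002, "dy": -0.007, "dz": 0, "wx": 0, "wy": 0, "wz": 0, "jaw": 0}, {"dx": 0.002, "dy": -0.007, "dz": 0, "wx": 0, "wy": 0, "wz": 0, "jaw": 0}, {"dx": 0.005, "dy": -0.007, "dz": 0, "wx": 0, "wy": 0, "wz": 0, "jaw": 0}, {"dx": 0.005, "dy": -0.008, "dz": 0, "wx": 0, "wy": 0, "wz": 0, "jaw": 0}, {"dx": 0.007, "dy": -0.006, "dz": 0, "wx": 0, "wy": 0, "wz": 0, "jaw": 0}, {"dx": 0.007, "dy": -0.006, "dz": 0, "wx": 0, "wy": 0, "wz": 0, "jaw": 0}, {"dx": 0.007, "dy": -0.004, "dz": 0, "wx": 0, "wy": 0, "wz": 0, "jaw": 0}, {"dx": 0.005, "dy": -0.002, "dz": 0, "wx": 0, "wy": 0, "wz": 0, "jaw": 0}, {"dx": 0.002, "dy": -0.001, "dz": 0, "wx": 0, "wy": 0, "wz": 0, "jaw": 0}]}}

```text
t: 5.85
position: [0.5501, -0.0141, 0.0654]
orientation: [-180.0, 0.0, -5.1]
contact_force: [-1.0, -1.4, -0.0]
width: -0.0
gripper_force: 0.9
```

```bash
python3 st.py
```

```text
t 5.85 man mm -67.1 -60.9 z 65.4 rpy [-1.7999e+02  1.0000e-02 -5.1500e+00] w -0.0 F [-1.  -1.4 -0. ]
```

Emit:
{"fn": "apply_moves", "kwargs": {"motion": [{"dx": 0.001, "dy": 0, "dz": 0, "wx": 0, "wy": 0, "wz": 0, "jaw": 0}, {"dx": 0.001, "dy": 0, "dz": 0, "wx": 0, "wy": 0, "wz": 0, "jaw": 0}, {"dx": 0.001, "dy": 0, "dz": 0, "wx": 0, "wy": 0, "wz": 0, "jaw": 0}, {"dx": 0.001, "dy": 0, "dz": 0, "wx": 0, "wy": 0, "wz": 0, "jaw": 0}, {"dx": 0, "dy": 0, "dz": 0, "wx": 0, "wy": 0, "wz": 0, "jaw": 0}, {"dx": 0, "dy": 0, "dz": 0, "wx": 0, "wy": 0, "wz": 0, "jaw": 0}, {"dx": 0, "dy": 0, "dz": 0, "wx": 0, "wy": 0, "wz": 0, "jaw": 0}, {"dx": 0, "dy": 0, "dz": 0, "wx": 0, "wy": 0, "wz": 0, "jaw": 0}, {"dx": 0, "dy": 0, "dz": 0, "wx": 0, "wy": 0, "wz": 0, "jaw": 0}, {"dx": 0, "dy": 0, "dz": 0, "wx": 0, "wy": 0, "wz": 0, "jaw": 0}]}}

```text
t: 6.85
position: [0.5537, -0.0147, 0.0657]
orientation: [180.0, -0.0, -5.2]
contact_force: [-1.7, 1.7, 0.2]
width: 0.0002
gripper_force: 0.9
```

```bash
python3 st.py
```

```text
t 6.85 man mm -63.5 -61.1 z 65.7 rpy [ 1.80e+02 -1.00e-02 -5.16e+00] w 0.0002 F [-1.7  1.7  0.2]
```

Emit:
{"fn": "apply_moves", "kwargs": {"motion": [{"dx": 0.001, "dy": 0, "dz": 0, "wx": 0, "wy": 0, "wz": 0, "jaw": 0}, {"dx": 0.001, "dy": 0, "dz": 0, "wx": 0, "wy": 0, "wz": 0, "jaw": 0}, {"dx": 0.001, "dy": 0, "dz": 0, "wx": 0, "wy": 0, "wz": 0, "jaw": 0}, {"dx": 0, "dy": 0, "dz": 0, "wx": 0, "wy": 0, "wz": 0, "jaw": 0}, {"dx": 0, "dy": 0, "dz": 0, "wx": 0, "wy": 0, "wz": 0, "jaw": 0}, {"dx": 0, "dy": 0, "dz": 0, "wx": 0, "wy": 0, "wz": 0, "jaw": 0}, {"dx": 0, "dy": 0, "dz": 0, "wx": 0, "wy": 0, "wz": 0, "jaw": 0}, {"dx": 0, "dy": 0, "dz": 0, "wx": 0, "wy": 0, "wz": 0, "jaw": 0}, {"dx": 0, "dy": 0, "dz": 0, "wx": 0, "wy": 0, "wz": 0, "jaw": 0}, {"dx": 0, "dy": 0, "dz": 0, "wx": 0, "wy": 0, "wz": 0, "jaw": 0}]}}

```text
t: 7.85
position: [0.5565, -0.0149, 0.0655]
orientation: [180.0, 0.0, -5.2]
contact_force: [-4.3, 2.8, 0.4]
width: 0.0002
gripper_force: 2.0
```

```bash
python3 st.py
```

```text
t 7.85 man mm -60.7 -61.1 z 65.5 rpy [ 1.80e+02  2.00e-02 -5.15e+00] w 0.0002 F [-4.3  2.8  0.4]
```

Emit:
{"fn": "apply_moves", "kwargs": {"motion": [{"dx": 0.001, "dy": 0, "dz": 0, "wx": 0, "wy": 0, "wz": 0, "jaw": 0}, {"dx": 0.001, "dy": 0, "dz": 0, "wx": 0, "wy": 0, "wz": 0, "jaw": 0}, {"dx": 0, "dy": 0, "dz": 0, "wx": 0, "wy": 0, "wz": 0, "jaw": 0}, {"dx": 0, "dy": 0, "dz": 0, "wx": 0, "wy": 0, "wz": 0, "jaw": 0}, {"dx": 0, "dy": 0, "dz": 0, "wx": 0, "wy": 0, "wz": 0, "jaw": 0}, {"dx": 0, "dy": 0, "dz": 0, "wx": 0, "wy": 0, "wz": 0, "jaw": 0}, {"dx": 0, "dy": 0, "dz": 0, "wx": 0, "wy": 0, "wz": 0, "jaw": 0}, {"dx": 0, "dy": 0, "dz": 0, "wx": 0, "wy": 0, "wz": 0, "jaw": 0}, {"dx": 0, "dy": 0, "dz": 0, "wx": 0, "wy": 0, "wz": 0, "jaw": 0}, {"dx": 0, "dy": 0, "dz": 0, "wx": 0, "wy": 0, "wz": 0, "jaw": 0}]}}

```text
t: 8.85
position: [0.5565, -0.0149, 0.0654]
orientation: [180.0, 0.2, -5.1]
contact_force: [-9.9, 1.5, 5.5]
width: -0.0001
gripper_force: 5.4
```

```bash
python3 st.py
```

```text
t 8.85 man mm -60.7 -61.1 z 65.4 rpy [179.98   0.21  -5.14] w -0.0001 F [-9.9  1.5  5.5]
```

Emit:
{"fn": "apply_moves", "kwargs": {"motion": [{"dx": -0.03, "dy": 0, "dz": 0, "wx": 0, "wy": 0, "wz": 0, "jaw": 0}, {"dx": 0, "dy": 0, "dz": -0.035, "wx": 0, "wy": 0, "wz": 0, "jaw": 0}, {"dx": 0, "dy": 0, "dz": -0.035, "wx": 0, "wy": 0, "wz": 0, "jaw": 0}, {"dx": -0.007, "dy": -0.043, "dz": 0, "wx": 0, "wy": 0, "wz": 0, "jaw": 0}, {"dx": -0.006, "dy": -0.043, "dz": 0, "wx": 0, "wy": 0, "wz": 0, "jaw": 0}, {"dx": -0.006, "dy": -0.043, "dz": 0, "wx": 0, "wy": 0, "wz": 0, "jaw": 0}, {"dx": -0.006, "dy": -0.042, "dz": 0, "wx": 0, "wy": 0, "wz": 0, "jaw": 0}, {"dx": 0, "dy": 0, "dz": 0, "wx": 0, "wy": 0, "wz": 0, "jaw": 0}, {"dx": 0, "dy": 0, "dz": 0.02, "wx": 0, "wy": 0, "wz": 0, "jaw": 0}, {"dx": 0, "dy": 0, "dz": 0.02, "wx": 0, "wy": 0, "wz": 0, "jaw": 0}]}}

```text
t: 9.85
position: [0.5211, 0.16, 0.0959]
orientation: [-180.0, -0.2, -5.2]
contact_force: [-1.3, -0.3, -0.4]
width: -0.0002
gripper_force: 0.0
```

```bash
python3 st.py
```

```text
t 9.85 man mm -111.9 109.9 z 95.9 rpy [-179.95   -0.21   -5.16] w -0.0002 F [-1.3 -0.3 -0.4]
```

Emit:
{"fn": "apply_moves", "kwargs": {"motion": [{"dx": 0, "dy": 0, "dz": 0.015, "wx": 0, "wy": 0, "wz": 0, "jaw": 0}, {"dx": 0, "dy": 0, "dz": 0.015, "wx": 0, "wy": 0, "wz": 0, "jaw": 0}, {"dx": 0.002, "dy": -0.009, "dz": 0, "wx": 0, "wy": 0, "wz": 0, "jaw": 0}, {"dx": 0.001, "dy": -0.012, "dz": 0, "wx": 0, "wy": 0, "wz": 0, "jaw": 0}, {"dx": 0.002, "dy": -0.007, "dz": 0, "wx": 0, "wy": 0, "wz": 0, "jaw": 0}, {"dx": 0.002, "dy": -0.007, "dz": 0, "wx": 0, "wy": 0, "wz": 0, "jaw": 0}, {"dx": 0.005, "dy": -0.007, "dz": 0, "wx": 0, "wy": 0, "wz": 0, "jaw": 0}, {"dx": 0.005, "dy": -0.008, "dz": 0, "wx": 0, "wy": 0, "wz": 0, "jaw": 0}, {"dx": 0.007, "dy": -0.006, "dz": 0, "wx": 0, "wy": 0, "wz": 0, "jaw": 0}, {"dx": 0.007, "dy": -0.006, "dz": 0, "wx": 0, "wy": 0, "wz": 0, "jaw": 0}]}}

```text
t: 10.85
position: [0.5561, 0.2194, 0.0656]
orientation: [180.0, 0.0, -5.2]
contact_force: [-2.1, -2.5, 1.4]
width: 0.0001
gripper_force: 1.1
```

```bash
python3 st.py
```

```text
t 10.85 man mm -82.4 172.3 z 65.6 rpy [ 1.7998e+02  2.0000e-02 -5.1500e+00] w 0.0001 F [-2.1 -2.5  1.4]
```

Emit:
{"fn": "apply_moves", "kwargs": {"motion": [{"dx": 0.007, "dy": -0.004, "dz": 0, "wx": 0, "wy": 0, "wz": 0, "jaw": 0}, {"dx": 0.005, "dy": -0.002, "dz": 0, "wx": 0, "wy": 0, "wz": 0, "jaw": 0}, {"dx": 0.003, "dy": -0.001, "dz": 0, "wx": 0, "wy": 0, "wz": 0, "jaw": 0}, {"dx": 0.002, "dy": 0, "dz": 0, "wx": 0, "wy": 0, "wz": 0, "jaw": 0}, {"dx": 0.001, "dy": 0, "dz": 0, "wx": 0, "wy": 0, "wz": 0, "jaw": 0}, {"dx": 0.001, "dy": 0, "dz": 0, "wx": 0, "wy": 0, "wz": 0, "jaw": 0}, {"dx": 0.001, "dy": 0, "dz": 0, "wx": 0, "wy": 0, "wz": 0, "jaw": 0}, {"dx": 0, "dy": 0, "dz": 0, "wx": 0, "wy": 0, "wz": 0, "jaw": 0}, {"dx": 0, "dy": 0, "dz": 0, "wx": 0, "wy": 0, "wz": 0, "jaw": 0}, {"dx": 0, "dy": 0, "dz": 0, "wx": 0, "wy": 0, "wz": 0, "jaw": 0}]}}

```text
t: 11.85
position: [0.5762, 0.2244, 0.0657]
orientation: [-180.0, -0.0, -5.1]
contact_force: [-2.2, 1.8, -0.9]
width: 0.0
gripper_force: 1.0
```

```bash
python3 st.py
```

```text
t 11.85 man mm -62.8 179.0 z 65.7 rpy [-1.7999e+02 -1.0000e-02 -5.1500e+00] w 0.0 F [-2.2  1.8 -0.9]
```

Emit:
{"fn": "apply_moves", "kwargs": {"motion": [{"dx": 0.001, "dy": 0, "dz": 0, "wx": 0, "wy": 0, "wz": 0, "jaw": 0}, {"dx": 0.001, "dy": 0, "dz": 0, "wx": 0, "wy": 0, "wz": 0, "jaw": 0}, {"dx": 0.001, "dy": 0, "dz": 0, "wx": 0, "wy": 0, "wz": 0, "jaw": 0}, {"dx": 0.001, "dy": 0, "dz": 0, "wx": 0, "wy": 0, "wz": 0, "jaw": 0}, {"dx": 0, "dy": 0, "dz": 0, "wx": 0, "wy": 0, "wz": 0, "jaw": 0}, {"dx": 0, "dy": 0, "dz": 0, "wx": 0, "wy": 0, "wz": 0, "jaw": 0}, {"dx": 0, "dy": 0, "dz": 0, "wx": 0, "wy": 0, "wz": 0, "jaw": 0}, {"dx": 0, "dy": 0, "dz": 0, "wx": 0, "wy": 0, "wz": 0, "jaw": 0}, {"dx": 0, "dy": 0, "dz": 0, "wx": 0, "wy": 0, "wz": 0, "jaw": 0}, {"dx": 0, "dy": 0, "dz": 0, "wx": 0, "wy": 0, "wz": 0, "jaw": 0}]}}

```text
t: 12.85
position: [0.5782, 0.2243, 0.0656]
orientation: [180.0, 0.2, -5.1]
contact_force: [-9.4, 1.9, 6.6]
width: 0.0001
gripper_force: 5.0
```

```bash
python3 st.py
```

```text
t 12.85 man mm -60.9 179.1 z 65.6 rpy [179.96   0.18  -5.11] w 0.0001 F [-9.4  1.9  6.6]
```

Emit:
{"fn": "apply_moves", "kwargs": {"motion": [{"dx": -0.03, "dy": 0, "dz": 0, "wx": 0, "wy": 0, "wz": 0, "jaw": 0}, {"dx": 0, "dy": 0, "dz": -0.04, "wx": 0, "wy": 0, "wz": 0, "jaw": 0}, {"dx": 0, "dy": 0, "dz": -0.04, "wx": 0, "wy": 0, "wz": 0, "jaw": 0}, {"dx": -0.04, "dy": 0, "dz": -0.02, "wx": 0, "wy": 0, "wz": 0, "jaw": 0}, {"dx": -0.045, "dy": 0.01, "dz": 0, "wx": 0, "wy": 0, "wz": 0, "jaw": 0}, {"dx": -0.045, "dy": 0.01, "dz": 0, "wx": 0, "wy": 0, "wz": 0, "jaw": 0}, {"dx": -0.02, "dy": 0.04, "dz": 0, "wx": 0, "wy": 0, "wz": 0, "jaw": 0}, {"dx": 0, "dy": 0.045, "dz": 0, "wx": 0, "wy": 0, "wz": 0, "jaw": 0}, {"dx": 0, "dy": 0, "dz": 0, "wx": 0, "wy": 0, "wz": 0, "jaw": 0}, {"dx": 0, "dy": 0, "dz": 0, "wx": 0, "wy": 0, "wz": 0, "jaw": 0}]}}

```text
t: 13.85
position: [0.3924, 0.1343, 0.1662]
orientation: [-180.0, -0.1, -5.3]
contact_force: [0.7, 0.8, 0.8]
width: -0.0001
gripper_force: 0.0
```

```bash
cat > lev.py <<'E'
from h import *
y=np.radians(-5.21);Rz=np.array([[np.cos(y),-np.sin(y)],[np.sin(y),np.cos(y)]]);o=np.array([.6225,.0404])
for n in("top","scene"):
    c=cam(n); g=cv2.cvtColor(c["img"],cv2.COLOR_RGB2GRAY); best=[]
    for k,Y in(("left",.12),("middle",0),("right",-.12)):
        r=[]
        for q in np.radians(np.arange(-6,100,2)):
            m=np.array([[-.045-a*np.cos(q),Y+a*np.sin(q)] for a in np.linspace(.036,.08,23)])
            P=np.c_[m@Rz.T+o,np.full(len(m),.104)]; u=proj(c,P).astype(np.float32)
            r.append(cv2.remap(g,u[:,:1],u[:,1:],cv2.INTER_LINEAR).mean())
        r=np.array(r); i=r.argmin(); best.append((k,int(-6+2*i),[int(v) for v in r[max(0,i-4):i+5]]))
    print(n,*best,sep="\n  ")
E
python3 lev.py; python3 st.py
```

```text
top
  ('left', 90, [94, 70, 55, 51, 51, 54, 75, 114, 154])
  ('middle', 66, [100, 84, 68, 61, 60, 62, 82, 129, 178])
  ('right', 86, [159, 128, 94, 70, 58, 59, 61, 66, 93])
scene
  ('left', 84, [148, 101, 52, 22, 16, 22, 29, 33, 35])
  ('middle', 62, [113, 99, 69, 37, 23, 27, 31, 32, 49])
  ('right', 84, [108, 83, 53, 31, 21, 21, 25, 29, 32])
t 13.95 man mm -237.8 74.4 z 166.0 rpy [-1.7996e+02 -7.0000e-02 -5.1700e+00] w 0.0005 F [ 0.1 -0.5  0.3]
```

Both idle levers read shut, at about 88–90° and against the stop. Next is the middle lever, approached from its back-left side.

Emit:
{"fn": "apply_moves", "kwargs": {"motion": [{"dx": 0.049, "dy": 0.001, "dz": 0, "wx": 0, "wy": 0, "wz": 0, "jaw": 0}, {"dx": 0.049, "dy": 0.001, "dz": 0, "wx": 0, "wy": 0, "wz": 0, "jaw": 0}, {"dx": 0.049, "dy": 0.001, "dz": 0, "wx": 0, "wy": 0, "wz": 0, "jaw": 0}, {"dx": 0.049, "dy": 0.001, "dz": 0, "wx": 0, "wy": 0, "wz": 0, "jaw": 0}, {"dx": 0, "dy": 0, "dz": 0, "wx": 0, "wy": 0, "wz": 0, "jaw": 0}, {"dx": 0, "dy": 0, "dz": 0, "wx": 0, "wy": 0, "wz": 0, "jaw": 0}, {"dx": 0, "dy": 0, "dz": 0.02, "wx": 0, "wy": 0, "wz": 0, "jaw": 0}, {"dx": 0, "dy": 0, "dz": 0.02, "wx": 0, "wy": 0, "wz": 0, "jaw": 0}, {"dx": 0, "dy": 0, "dz": 0.015, "wx": 0, "wy": 0, "wz": 0, "jaw": 0}, {"dx": 0, "dy": 0, "dz": 0, "wx": 0, "wy": 0, "wz": 0, "jaw": 0}]}}

```text
t: 14.95
position: [0.5838, 0.1147, 0.1087]
orientation: [179.9, 0.2, -5.0]
contact_force: [-1.0, 0.0, 0.3]
width: 0.0001
gripper_force: 0.0
```

```bash
python3 st.py
```

```text
t 14.95 man mm -45.2 70.5 z 108.7 rpy [179.94   0.23  -5.04] w 0.0001 F [-1.   0.   0.3]
```

Emit:
{"fn": "apply_moves", "kwargs": {"motion": [{"dx": 0.003, "dy": 0, "dz": 0, "wx": 0, "wy": 0, "wz": 0, "jaw": 0}, {"dx": 0, "dy": 0, "dz": 0, "wx": 0, "wy": 0, "wz": 0, "jaw": 0}, {"dx": 0, "dy": 0, "dz": 0.006, "wx": 0, "wy": 0, "wz": 0, "jaw": 0}, {"dx": 0, "dy": 0, "dz": 0.006, "wx": 0, "wy": 0, "wz": 0, "jaw": 0}, {"dx": 0, "dy": 0, "dz": 0.006, "wx": 0, "wy": 0, "wz": 0, "jaw": 0}, {"dx": 0, "dy": 0, "dz": 0.006, "wx": 0, "wy": 0, "wz": 0, "jaw": 0}, {"dx": 0, "dy": 0, "dz": 0.006, "wx": 0, "wy": 0, "wz": 0, "jaw": 0}, {"dx": 0, "dy": 0, "dz": 0.006, "wx": 0, "wy": 0, "wz": 0, "jaw": 0}, {"dx": 0, "dy": 0, "dz": 0.006, "wx": 0, "wy": 0, "wz": 0, "jaw": 0}, {"dx": 0, "dy": 0, "dz": 0, "wx": 0, "wy": 0, "wz": 0, "jaw": 0}]}}

```text
t: 15.95
position: [0.5887, 0.1134, 0.0675]
orientation: [180.0, 0.1, -5.2]
contact_force: [0.1, -0.2, 0.1]
width: -0.0003
gripper_force: 0.0
```

```bash
python3 st.py
```

```text
t 15.95 man mm -40.3 69.6 z 67.5 rpy [ 1.7997e+02  8.0000e-02 -5.1600e+00] w -0.0003 F [ 0.1 -0.2  0.1]
```

Emit:
{"fn": "apply_moves", "kwargs": {"motion": [{"dx": -0.008, "dy": 0.005, "dz": 0, "wx": 0, "wy": 0, "wz": 0, "jaw": 0}, {"dx": -0.008, "dy": 0.001, "dz": 0, "wx": 0, "wy": 0, "wz": 0, "jaw": 0}, {"dx": -0.008, "dy": 0.001, "dz": 0, "wx": 0, "wy": 0, "wz": 0, "jaw": 0}, {"dx": -0.0075, "dy": 0.004, "dz": 0, "wx": 0, "wy": 0, "wz": 0, "jaw": 0}, {"dx": -0.0075, "dy": 0.004, "dz": 0, "wx": 0, "wy": 0, "wz": 0, "jaw": 0}, {"dx": -0.007, "dy": 0.006, "dz": 0, "wx": 0, "wy": 0, "wz": 0, "jaw": 0}, {"dx": -0.007, "dy": 0.006, "dz": 0, "wx": 0, "wy": 0, "wz": 0, "jaw": 0}, {"dx": -0.004, "dy": 0.006, "dz": 0, "wx": 0, "wy": 0, "wz": 0, "jaw": 0}, {"dx": -0.004, "dy": 0.006, "dz": 0, "wx": 0, "wy": 0, "wz": 0, "jaw": 0}, {"dx": -0.002, "dy": 0.004, "dz": 0, "wx": 0, "wy": 0, "wz": 0, "jaw": 0}]}}

```text
t: 16.95
position: [0.5221, 0.0757, 0.0685]
orientation: [180.0, 0.0, -5.2]
contact_force: [1.7, 1.2, -0.6]
width: -0.0001
gripper_force: 1.0
```

```bash
python3 st.py
```

```text
t 16.95 man mm -103.2 26.1 z 68.5 rpy [ 1.7999e+02  3.0000e-02 -5.1800e+00] w -0.0001 F [ 1.7  1.2 -0.6]
```

Emit:
{"fn": "apply_moves", "kwargs": {"motion": [{"dx": -0.001, "dy": 0.002, "dz": 0, "wx": 0, "wy": 0, "wz": 0, "jaw": 0}, {"dx": -0.001, "dy": 0.001, "dz": 0, "wx": 0, "wy": 0, "wz": 0, "jaw": 0}, {"dx": 0, "dy": 0.001, "dz": 0, "wx": 0, "wy": 0, "wz": 0, "jaw": 0}, {"dx": 0, "dy": 0.001, "dz": 0, "wx": 0, "wy": 0, "wz": 0, "jaw": 0}, {"dx": 0, "dy": 0.001, "dz": 0, "wx": 0, "wy": 0, "wz": 0, "jaw": 0}, {"dx": 0, "dy": 0, "dz": 0, "wx": 0, "wy": 0, "wz": 0, "jaw": 0}, {"dx": 0, "dy": 0, "dz": 0, "wx": 0, "wy": 0, "wz": 0, "jaw": 0}, {"dx": 0, "dy": 0, "dz": 0, "wx": 0, "wy": 0, "wz": 0, "jaw": 0}, {"dx": 0, "dy": 0, "dz": 0, "wx": 0, "wy": 0, "wz": 0, "jaw": 0}, {"dx": 0, "dy": 0, "dz": 0, "wx": 0, "wy": 0, "wz": 0, "jaw": 0}]}}

```text
t: 17.95
position: [0.5199, 0.071, 0.0685]
orientation: [-180.0, 0.0, -5.1]
contact_force: [-2.0, 4.8, 0.6]
width: -0.0001
gripper_force: 2.3
```

```bash
python3 st.py
```

```text
t 17.95 man mm -105.0 21.1 z 68.5 rpy [-1.7999e+02  3.0000e-02 -5.1300e+00] w -0.0001 F [-2.   4.8  0.6]
```

Emit:
{"fn": "apply_moves", "kwargs": {"motion": [{"dx": 0, "dy": 0.001, "dz": 0, "wx": 0, "wy": 0, "wz": 0, "jaw": 0}, {"dx": 0, "dy": 0.001, "dz": 0, "wx": 0, "wy": 0, "wz": 0, "jaw": 0}, {"dx": 0, "dy": 0, "dz": 0, "wx": 0, "wy": 0, "wz": 0, "jaw": 0}, {"dx": 0, "dy": 0, "dz": 0, "wx": 0, "wy": 0, "wz": 0, "jaw": 0}, {"dx": 0, "dy": 0, "dz": 0, "wx": 0, "wy": 0, "wz": 0, "jaw": 0}, {"dx": 0, "dy": 0, "dz": 0, "wx": 0, "wy": 0, "wz": 0, "jaw": 0}, {"dx": 0, "dy": 0, "dz": 0, "wx": 0, "wy": 0, "wz": 0, "jaw": 0}, {"dx": 0, "dy": 0, "dz": 0, "wx": 0, "wy": 0, "wz": 0, "jaw": 0}, {"dx": 0, "dy": 0, "dz": 0, "wx": 0, "wy": 0, "wz": 0, "jaw": 0}, {"dx": 0, "dy": 0, "dz": 0, "wx": 0, "wy": 0, "wz": 0, "jaw": 0}]}}

```text
t: 18.95
position: [0.5198, 0.0708, 0.0686]
orientation: [-179.9, 0.0, -5.1]
contact_force: [-1.5, 10.5, -0.3]
width: -0.0004
gripper_force: 4.9
```

```bash
python3 st.py
```

```text
t 18.95 man mm -105.0 20.9 z 68.6 rpy [-1.7988e+02  1.0000e-02 -5.0600e+00] w -0.0004 F [-1.5 10.5 -0.3]
```

Against the stop: 10 N with no further travel. Now I'll back off to the left, lift and withdraw.

Emit:
{"fn": "apply_moves", "kwargs": {"motion": [{"dx": 0, "dy": -0.025, "dz": 0, "wx": 0, "wy": 0, "wz": 0, "jaw": 0}, {"dx": 0, "dy": 0, "dz": -0.04, "wx": 0, "wy": 0, "wz": 0, "jaw": 0}, {"dx": 0, "dy": 0, "dz": -0.04, "wx": 0, "wy": 0, "wz": 0, "jaw": 0}, {"dx": -0.03, "dy": 0, "dz": -0.03, "wx": 0, "wy": 0, "wz": 0, "jaw": 0}, {"dx": -0.045, "dy": 0, "dz": 0, "wx": 0, "wy": 0, "wz": 0, "jaw": 0}, {"dx": -0.045, "dy": 0, "dz": 0, "wx": 0, "wy": 0, "wz": 0, "jaw": 0}, {"dx": -0.02, "dy": 0, "dz": 0, "wx": 0, "wy": 0, "wz": 0, "jaw": 0}, {"dx": 0, "dy": 0, "dz": 0, "wx": 0, "wy": 0, "wz": 0, "jaw": 0}, {"dx": 0, "dy": 0, "dz": 0, "wx": 0, "wy": 0, "wz": 0, "jaw": 0}, {"dx": 0, "dy": 0, "dz": 0, "wx": 0, "wy": 0, "wz": 0, "jaw": 0}]}}

```text
t: 19.95
position: [0.3841, 0.1058, 0.1788]
orientation: [-180.0, -0.1, -5.2]
contact_force: [-0.1, 1.1, -1.1]
width: -0.0001
gripper_force: 0.0
```

```bash
python3 lev.py; python3 st.py
python3 - <<'E'
from h import *
a=cam("top")["img"][130:240,225:385]; b=cam("scene")["img"][150:270,220:380]
cv2.imwrite("pics/fin.png",np.vstack([cv2.resize(a,(440,300)),cv2.resize(b,(440,300))])[:,:,::-1])
E
```

```text
top
  ('left', 90, [94, 70, 55, 51, 51, 54, 75, 113, 153])
  ('middle', 0, [101, 67, 57, 57, 60, 79, 115, 154])
  ('right', 86, [157, 127, 94, 70, 57, 58, 60, 65, 92])
scene
  ('left', 84, [147, 101, 52, 22, 16, 22, 29, 33, 35])
  ('middle', 6, [33, 31, 27, 22, 18, 21, 36, 60, 85])
  ('right', 84, [155, 114, 70, 33, 18, 19, 24, 29, 32])
t 20.05 man mm -243.7 43.6 z 178.5 rpy [180.    -0.    -5.22] w -0.0001 F [-1.   0.2  0.3]
```

View pics/fin.png

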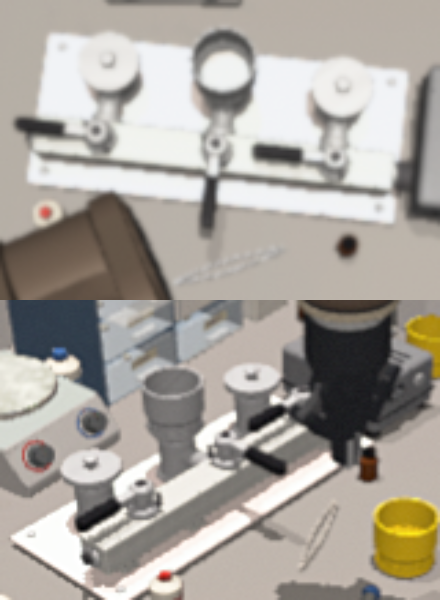

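The picture shows the left lever (40,127) and right lever (280,153) lying along the bar. The middle lever (208,205) points straight out, and the funnel, lids and loose items have not moved. I'm handing in.

```bash
python3 -c "
from workcell import *
print(finish_job())"
```

```text
the job is handed in; nothing more can be done
None
```

The job is handed in: the left and right (idle) levers were pushed shut first and the funnel's middle lever then opened, each until it stopped moving at about 10 N, with the funnel, lids and other items left standing where they were.

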